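Let the pot lift down by its release valve

ROBOT

A 6-joint arm with a two-finger parallel gripper is mounted at the origin on the work surface; the furniture and walls round the work are solid. World frame = base frame: x ahead of the robot, y to its left, z up, the work surface at z = 0. Lengths are in m, angles in degrees, forces in N, time in s.
With the tool pointing down it reaches from about 0.375 to 0.9 m from the base axis. Payload 3.1 kg.
Tool frame: the origin (TCP) lies midway between the tips of the shut fingers; the grasp point (between the pads) lies bot.hold_point_z behind it (bot.hold_point_z is the distance from the TCP to the grasp point, in m); z points along the fingers, y is the direction in which the jaws open and shut (so a half turn about z gives the same grasp; the last joint's range is limited). The gripper opens to 87 mm and grips with 3 to 60 N. Pads are 19 mm wide; open, the fingers measure 117 mm over their backs; the gripper's body (75 mm by 190 mm) begins 51 mm behind the grasp point.
Start: joints at [54.803, 30.224, 82.088, -0, 67.689, -10.227], TCP at [0.264, 0.567, 0.223] pointing down, gripper open.
Joint ranges: [-176.69, 176.69], [-43.24, 126.21], [12.49, 139.97], [-82, 262], [0, 151.66], [-163.58, 163.58]. Speed limits (degrees/s): [159.86, 159.86, 180, 180, 180, 180].

INTERFACE

Orientations are given as a 3x3 rotation matrix whose columns are the frame's x, y, z axes.
In Python, from rig import bot, vision, hand_in gives the robot as it stands. The module is installed in compiled form; this text tells all that it offers.
- The arm moves only by the shell command python3 -m handwheel 'ROWS'. ROWS is JSON, a list of rows, each an object of numbers: "hand": the gripper's target within -1 to 1 (fully open at 1, half-way at 0, shut at -1); "dx", "dy", "dz": the shift along the world's x, y, z in cm; "wx", "wy", "wz": the turn, a rotation vector about the world's x, y, z in rad. In form: [{"hand": .., "dx": .., "dy": .., "dz": .., "wx": .., "wy": .., "wz": ..}, ...]. A call has 1 to 10 rows; each row shifts and turns the commanded pose from where the row before left it; what a row does not reach is not made up. A row lasts 1/10 s, in which the tool goes at most 50 mm and 8.59 degrees, less where a joint would pass 70% of its speed; a pose out of reach is approached as far as the arm can. A call with a gripper value outside its range is refused whole. The fingers move at their own pace and stop on an object; the grip force is fixed at half the most. Time passes only in rows, so rows that do not move let the fingers close. It gives the time, the measured TCP pose, the force and the opening at its end, in the units of the state.
- bot.read_state(): the state, without advancing time (a new reading comes with each control period).
- vision.capture(name): name is "scene" or "top" or "wrist"; returns (picture, depth): 400x640x3 uint8, red, green, blue; 400x640 float32, m along the optical axis (not along the pixel's ray), 0 where there is no reading.
- vision.get_calibration(name): a dict with "fx", "fy", "cx", "cy" (pixels), "rvec" (rotation vector, rad) and "tvec" (3), from world to camera coordinates, as OpenCV has them. Camera axes: x right, y down, z forward; pixel columns grow to the right and rows downward; lengths in m; the calibration is good to about 2 mm. A picture is of the moment at which its call begins: read the wrist's pose just before it. get_calibration takes no time and is no camera call; for the wrist camera it gives the pose at the moment of the call.
- hand_in(): hands the job in, once; it reports no verdict.
The state is a dict: "time_s": time; "joint_positions": joint angles; "qvel": joint speeds; "tau": joint torques, N m; "position": TCP position; "tcp_rot": TCP orientation; "force": force on the tool from outside, world axes, zero at the start; "moment": the same for the moment, N m; "opening": opening from 0.0 (shut) to 1.0 (fully open).
Only numpy, scipy, OpenCV 4.12 (cv2) and the standard library are available. Lean on these libraries where they do the work, as an engineer would, in place of code of your own. Each camera call takes 0.05 s, during which the arm holds its last target.

TASK

The little ram lift is holding the green seed tin up: nudge its red-tipped release lever round (anticlockwise from above) until the deck just starts to sink, and let it come all the way down slowly by its own weight, no faster than about 5 cm a second. Then turn the lever back and press the valve shut onto its seat with about 10 N. Never put more than 25 N on the lever (its pin shears, so do not grip it hard), and keep off the deck, the tin and the things lying about.

Things in the scene. Friction and masses are not known exactly. Their poses are not given: they have to be found in the camera images.
- lift: Green base plate, 290 x 150 x 10 mm, fixed. Origin on the bench under the valve's axis; its +x runs from valve to deck. On it, at the origin, an aluminium valve block 56 mm square, 48 mm high, with a brass bush; 180 mm along +x, under the deck, a green cylinder 80 mm across, 112 mm high, with two dark guide bushes; a thin steel pipe between.
- lever: Valve lever: brass hub on the valve axis (28 mm across, 56 to 72 mm above the bench), flat steel bar 12 mm wide, 61 to 67 mm above the bench, and at its end, 80 mm from the axis, an upright red post 16 mm across, top 106 mm above the bench. Origin on the axis 56 mm above the bench; the post lies at its own -x. Free room all round the post.
- post (a point): Point on the axis of the red post, 90 mm above the bench (16 mm under the post's top), 80 mm from the valve axis.
- spindle (a point): Fixed point on the vertical valve axis, 90 mm above the bench (the lever itself is lower there).
- valve (a joint): Lever angle, rad: 0 where it meets its seat, opening anticlockwise from above to 1.5. At 0 it points to the lift's -x, 0.7 rad to its left (+y). Starts at 0 to 0.08. Turns stiffly (0.25 N m, 3 N at the post), stays where left. Below 0 the seat is springy (5 N m/rad on top of that): 10 N at the post takes it to about -0.1; let go it stays near -0.04. Shut means left below -0.025.
- ram (a joint): How far the deck has sunk, m: 0 fully up (as at the start, within 2 mm), 0.09 down on its stop. It holds until the valve cracks, somewhere between 0.2 and 1.0 rad depending on the unknown load; from there its speed grows by about 0.03 m/s for each further 0.1 rad of valve, and drops at once when the lever is turned back.
- deck: Dark steel deck of the lift on its ram, 165 x 230 mm with a 16 mm high rim, long side along the lift's y. Origin under the middle of the deck plate: 206 mm above the bench when up, 116 mm when down.
- seed_tin: Green seed tin with its lid shut, 144 x 204 x 70 mm, standing loose in the deck; its weight differs from time to time. Origin at the middle of its underside, 8 mm above the deck's origin.
- pots_black: Stack of black plastic pots, 76 mm across, 108 mm high, standing on the bench at the left; a bystander. Origin at the middle of its underside.
- trowel: Trowel with green handle, 325 mm long, lying at the left; a bystander. Origin in its middle, on the bench.
- tape: Roll of tape, 98 mm across, 25 mm high, lying flat at the near left; a bystander. Origin in its middle, on the bench.
- secateurs: Red-handled secateurs, 191 mm long, lying at the right; a bystander. Origin in its middle, on the bench.
- fork: Hand fork with green handle, 285 mm long, lying at the near right; a bystander. Origin in its middle, on the bench.
There are look-alikes about, which are no part of the job. There is more than one size of the seed_tin; the job needs the larger.

How it is judged:
By the outcome, as a careful person would: the job done as asked, in the order asked, and still so for the second after the job is handed in, with the robot touching nothing.
It also fails if it takes over 70 s, if anything falls off the work surface, if the arm or the gripper's body presses on something with over 40 N, if the wrist force passes 120 N, or if a joint passes its speed limit or range.

## Working session

There is one attempt and no reset: what is moved stays moved. The work goes in short steps, Python scripts to look and compute and a shell command to move; the robot and the scene stay as the last step left them, time stands still between calls to the robot, and variables do not carry over. Pictures are saved under pics/ and viewed, and the job is handed in when it is done.

```bash
mkdir -p pics
cat > h.py <<'E'
import numpy as np,cv2
from rig import bot,vision
def cap(n):
    c=vision.get_calibration(n); p,d=vision.capture(n); return p,d,c
def world(c,u,v,z):
    R=cv2.Rodrigues(np.array(c['rvec'],float))[0];t=np.array(c['tvec'],float).ravel()
    p=np.stack([(u-c['cx'])/c['fx']*z,(v-c['cy'])/c['fy']*z,z],-1)
    return (p-t)@R
def cloud(d,c):
    v,u=np.mgrid[0:d.shape[0],0:d.shape[1]]
    return world(c,u,v,d.astype(float))
def proj(c,P):
    return cv2.projectPoints(np.array(P,float).reshape(-1,3),np.array(c['rvec'],float),np.array(c['tvec'],float),np.array([[c['fx'],0,c['cx']],[0,c['fy'],c['cy']],[0,0,1.]]),None)[0].reshape(-1,2)
E
python3 - <<'E'
from h import *
s=bot.read_state(); print(s['time_s'],s['position'],s['force'],s['opening'],bot.hold_point_z); print(np.round(s['tcp_rot'],3))
for n in ['scene','top']:
    p,d,c=cap(n); cv2.imwrite(f'pics/{n}0.png',p[...,::-1]); np.savez(f'{n}0.npz',p=p,d=d,**{k:np.array(v) for k,v in c.items()})
    print(n,c)
E
```

```text
0.0 [0.26335793 0.566      0.22156493] [ 0.21206774 -0.62334869  0.31162884] 0.9993280151045236 0.0187
[[-0.907  0.422 -0.001]
 [ 0.422  0.907 -0.002]
 [ 0.    -0.002 -1.   ]]
scene {'fx': 433.56262242172033, 'fy': 433.56262242172033, 'cx': 320.5470831518869, 'cy': 205.51555807684335, 'rvec': array([ 2.23429085, -0.7467338 ,  0.29566154]), 'tvec': array([-0.38511524,  0.31289335,  1.52806588])}
top {'fx': 448.9912876823787, 'fy': 448.9912876823787, 'cx': 312.28548091612174, 'cy': 193.97734545431433, 'rvec': array([ 2.15951701, -2.17629212,  0.11866308]), 'tvec': array([-8.35946105e-04,  5.15421190e-01,  1.71068659e+00])}
```

View pics/scene0.png

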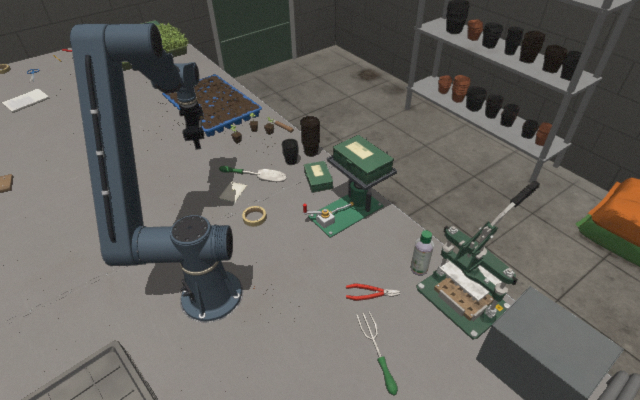

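View pics/top0.png

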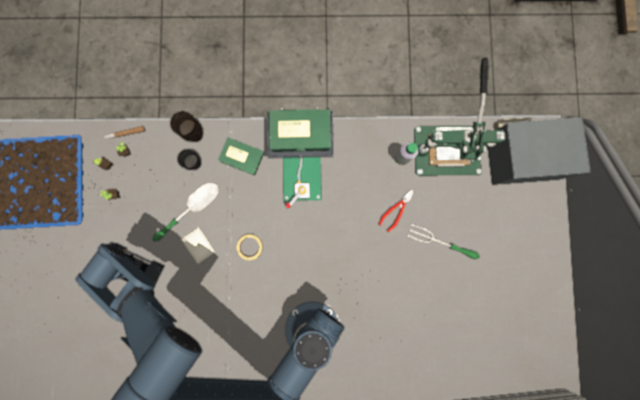

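The scene shows the lift with the large tin at (362,160) and a red post at (305,208); in the top view the post is at (288,204).

These could be mistaken for what I want:
- **Lever:** the press lever with the black handle, scene (525,195), and the red secateurs handles, (365,292). I choose the red post at (305,208).
- **Tin:** the small tin on the bench, (318,176). I choose the large one on the deck, (362,160).

Next is a close crop and a measurement.

Run:
```python
from h import *
out=[]
for n,(u0,v0,u1,v1) in dict(scene=(280,120,420,240),top=(250,95,350,220)).items():
    z=np.load(n+'0.npz'); p,d=z['p'],z['d']; c={k:z[k] for k in ['fx','fy','cx','cy','rvec','tvec']}
    W=cloud(d,c)
    im=cv2.resize(p[v0:v1,u0:u1],None,fx=4,fy=4,interpolation=cv2.INTER_CUBIC); cv2.imwrite(f'pics/{n}crop.png',im[...,::-1])
    hsv=cv2.cvtColor(p,cv2.COLOR_RGB2HSV)
    m=((hsv[...,0]<8)|(hsv[...,0]>172))&(hsv[...,1]>150)&(hsv[...,2]>80)
    mm=np.zeros_like(m);mm[v0:v1,u0:u1]=m[v0:v1,u0:u1]
    print(n,'red',mm.sum(),np.argwhere(mm).mean(0)[::-1]); P=W[mm&(d>0)]; print(np.round(P[:40],3).tolist()); print(np.median(P,0))
    g=(hsv[...,0]>50)&(hsv[...,0]<95)&(hsv[...,1]>100)
    gm=np.zeros_like(m);gm[v0:v1,u0:u1]=g[v0:v1,u0:u1]
    Q=W[gm&(d>0)]
    b=Q[(Q[:,2]<0.025)&(Q[:,2]>0)]
    print('base',len(b),cv2.minAreaRect((b[:,:2]*1000).astype(np.float32)))
    t=Q[(Q[:,2]>0.25)]
    print('tin',len(t),cv2.minAreaRect((t[:,:2]*1000).astype(np.float32)),np.median(t[:,2]))
    R=W[v0:v1,u0:u1].reshape(-1,3); R=R[(R[:,2]>0.19)]
    print('deck',cv2.minAreaRect((R[:,:2]*1000).astype(np.float32)))
```

```text
scene red 18 [304.5 207.5]
[[0.466, 0.088, 0.102], [0.468, 0.084, 0.104], [0.459, 0.085, 0.103], [0.461, 0.08, 0.106], [0.465, 0.08, 0.103], [0.459, 0.078, 0.103], [0.464, 0.079, 0.099], [0.461, 0.081, 0.094], [0.465, 0.08, 0.092], [0.46, 0.08, 0.09], [0.462, 0.076, 0.092], [0.461, 0.083, 0.081], [0.464, 0.079, 0.083], [0.459, 0.079, 0.08], [0.46, 0.074, 0.084], [0.465, 0.075, 0.08], [0.462, 0.085, 0.069], [0.461, 0.077, 0.075]]
[0.46157642 0.0800136  0.09197873]
base 679 ((635.0199584960938, 31.61194610595703), (286.4146728515625, 146.52777099609375), 0.32292550802230835)
tin 1 ((681.8109741210938, -69.53982543945312), (0.0, 0.0), 0.0) 0.26793545506121336
deck ((341.86724853515625, -451.5087890625), (1452.224609375, 265.53277587890625), 53.125450134277344)
top red 12 [287.5 205. ]
[[0.474, 0.089, 0.107], [0.47, 0.092, 0.109], [0.471, 0.089, 0.103], [0.47, 0.085, 0.107], [0.467, 0.093, 0.102], [0.467, 0.089, 0.102], [0.467, 0.085, 0.107], [0.466, 0.081, 0.11], [0.463, 0.089, 0.106], [0.463, 0.085, 0.106], [0.463, 0.081, 0.11], [0.461, 0.086, 0.088]]
[0.46699253 0.08752046 0.10630151]
base 1045 ((581.7764892578125, 36.50843048095703), (165.8862762451172, 141.8422393798828), 1.43639075756073)
tin 0 ((0.0, 0.0), (0.0, 0.0), 0.0) nan
deck ((560.0478515625, 35.50141143798828), (459.8451843261719, 230.213623046875), 0.6213799715042114)
  return _methods._mean(a, axis=axis, dtype=dtype,
  ret = ret.dtype.type(ret / rcount)
```

```bash
python3 -c "
import cv2,numpy as np
a=cv2.imread('pics/scenecrop.png');b=cv2.imread('pics/topcrop.png')
b=cv2.resize(b,(384,480));a=cv2.resize(a,(416,357));o=np.zeros((480,800,3),np.uint8);o[:357,:416]=a;o[:,416:]=b;cv2.imwrite('pics/crop.png',o)"
```

```text
(no output)
```

View pics/crop.png

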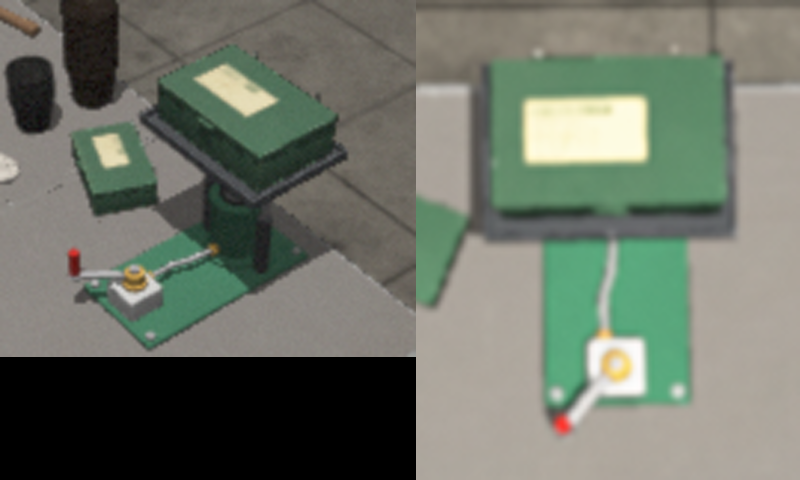

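The crop shows the lift's valve with a brass hub and the red post on its white bar (crop pixel (73,262)), so this is the right lever. Next I move to a hover near it.

```bash
python3 -m handwheel '[{"hand":-0.2,"dx":1.5,"dy":-4,"wz":-0.03},{"hand":-0.2,"dx":1.5,"dy":-4.5,"wz":-0.03},{"hand":-0.2,"dx":1.5,"dy":-4.5,"wz":-0.03},{"hand":-0.2,"dx":1.5,"dy":-4.5,"wz":-0.03},{"hand":-0.2,"dx":1.5,"dy":-4.5,"wz":-0.03},{"hand":-0.2,"dx":1.5,"dy":-4.5,"wz":-0.03},{"hand":-0.2,"dx":1.5,"dy":-4.5,"wz":-0.03},{"hand":-0.2,"dx":1.5,"dy":-4.5,"wz":-0.03},{"hand":-0.2,"dx":1.5,"dy":-4.5,"wz":-0.02},{"hand":-0.2,"dx":1.0,"dy":-4}]'
python3 - <<'E'
from h import *
s=bot.read_state(); print(s['time_s'],s['position'],s['force'],s['opening']); print(np.round(s['tcp_rot'],3))
for n in ['wrist','top','scene']:
    p,d,c=cap(n); cv2.imwrite(f'pics/{n}1.png',p[...,::-1]); np.savez(f'{n}1.npz',p=p,d=d,**{k:np.array(v) for k,v in c.items()})
E
```

```text
0.1 [0.26342503 0.56604479 0.22169147] [ 0.41390606 -0.17824921  0.0169586 ] 0.999248458445346
[[-0.907  0.422 -0.001]
 [ 0.422  0.907 -0.002]
 [ 0.    -0.002 -1.   ]]invalid input
```

View pics/wrist1.png

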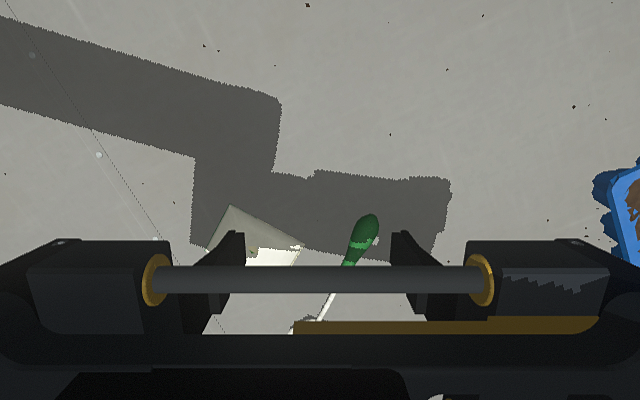

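View pics/top1.png

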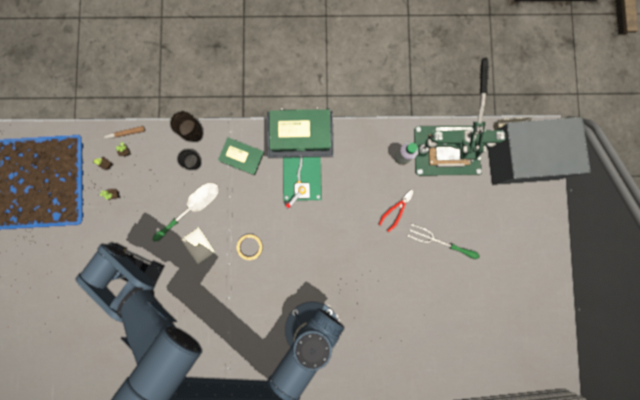

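The call was refused, so the arm hasn't moved. The rows probably need every key; I'll retype them with all seven.

```bash
python3 -m handwheel '[{"hand":-0.2,"dx":1.5,"dy":-4,"dz":0,"wx":0,"wy":0,"wz":-0.03},{"hand":-0.2,"dx":1.5,"dy":-4.5,"dz":0,"wx":0,"wy":0,"wz":-0.03},{"hand":-0.2,"dx":1.5,"dy":-4.5,"dz":0,"wx":0,"wy":0,"wz":-0.03},{"hand":-0.2,"dx":1.5,"dy":-4.5,"dz":0,"wx":0,"wy":0,"wz":-0.03},{"hand":-0.2,"dx":1.5,"dy":-4.5,"dz":0,"wx":0,"wy":0,"wz":-0.03},{"hand":-0.2,"dx":1.5,"dy":-4.5,"dz":0,"wx":0,"wy":0,"wz":-0.03},{"hand":-0.2,"dx":1.5,"dy":-4.5,"dz":0,"wx":0,"wy":0,"wz":-0.03},{"hand":-0.2,"dx":1.5,"dy":-4.5,"dz":0,"wx":0,"wy":0,"wz":-0.03},{"hand":-0.2,"dx":1.5,"dy":-4.5,"dz":0,"wx":0,"wy":0,"wz":-0.02},{"hand":-0.2,"dx":1,"dy":-4,"dz":0,"wx":0,"wy":0,"wz":0}]'
python3 - <<'E'
from h import *
s=bot.read_state(); print(s['time_s'],s['position'],s['force'],s['opening']); print(np.round(s['tcp_rot'],3))
for n in ['wrist','top','scene']:
    p,d,c=cap(n); cv2.imwrite(f'pics/{n}2.png',p[...,::-1]); np.savez(f'{n}2.npz',p=p,d=d,**{k:np.array(v) for k,v in c.items()})
E
```

```text
time_s: 1.25
position: [0.4098, 0.1245, 0.2229]
tcp_rot: [[-0.767, 0.642, 0.002], [0.642, 0.767, -0.0], [-0.001, 0.001, -1.0]]
force: [0.9, -0.4, -0.1]
opening: 0.403
1.25 [0.40980655 0.12446764 0.22285889] [ 0.8562855  -0.42983894 -0.09357047] 0.40258737769946484
[[-0.767  0.642  0.002]
 [ 0.642  0.767 -0.   ]
 [-0.001  0.001 -1.   ]]
```

View pics/wrist2.png

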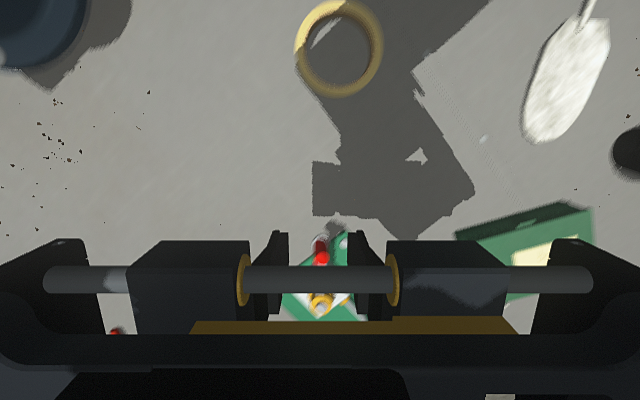

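View pics/top2.png

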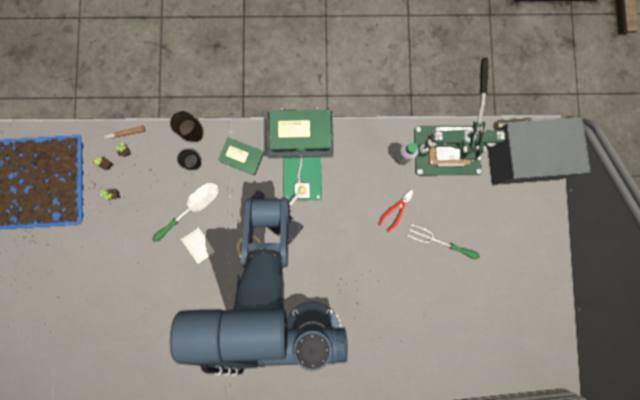

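View pics/scene2.png

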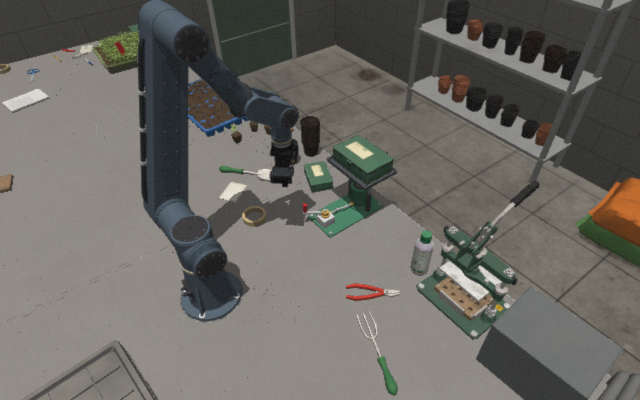

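In the wrist view the red post's top is at about (321,257), between the fingertips, with the brass hub at (320,303). I'll work out their positions.

Run:
```python
from h import *
def ray(c,u,v,z):
    a=world(c,u,v,np.array(0.0));b=world(c,u,v,np.array(1.0)); return a+(b-a)*(z-a[2])/(b[2]-a[2])
for f in ['wrist2','top0','scene0','scene2']:
    z=np.load(f+'.npz'); p,d=z['p'],z['d']; c={k:z[k] for k in ['fx','fy','cx','cy','rvec','tvec']}
    c['rvec']=c['rvec'];W=cloud(d,c)
    hsv=cv2.cvtColor(p,cv2.COLOR_RGB2HSV)
    near=(abs(W[...,0]-.5)<.1)&(abs(W[...,1]-.05)<.1)&(d>0)
    red=((hsv[...,0]<8)|(hsv[...,0]>172))&(hsv[...,1]>130)&(hsv[...,2]>70)&near
    P=W[red];top=red&(W[...,2]>.09)
    print(f,'red',red.sum(),np.median(P,0).round(4),'min',P.min(0).round(3),'max',P.max(0).round(3))
    uv=np.argwhere(red)[:,::-1]; print('  uv',uv.mean(0),uv.min(0),uv.max(0))
    t=P[P[:,2]>.1]; print('  top pts',len(t),t.mean(0).round(4))
    y=(hsv[...,0]>12)&(hsv[...,0]<32)&(hsv[...,1]>100)&near&(W[...,2]>.05)&(W[...,2]<.085)
    Y=W[y]; 
    if len(Y): print('  brass',len(Y),Y.mean(0).round(4),Y.min(0).round(3),Y.max(0).round(3), np.argwhere(y)[:,::-1].mean(0))
    w=near&(abs(W[...,2]-.048)<.006)
    Q=W[w]; print('  block',cv2.minAreaRect((Q[:,:2]*1000).astype(np.float32)))
    T=W[(W[...,2]>.26)&(W[...,2]<.32)&(abs(W[...,0]-.7)<.2)&(abs(W[...,1]-.03)<.15)]
    print('  tin',len(T),cv2.minAreaRect((T[:,:2]*1000).astype(np.float32)),np.median(T[:,2]))
```

```text
wrist2 red 265 [0.4624 0.0862 0.1033] min [0.457 0.045 0.006] max [0.5   0.093 0.107]
  uv [320.8        253.63396226] [314 241] [329 264]
  top pts 153 [0.4641 0.0865 0.1047]
  brass 253 [0.5235 0.0374 0.0701] [0.513 0.02  0.053] [0.54  0.05  0.078] [321.86166008 299.78656126]
  block ((530.7791748046875, 34.97111511230469), (47.47686004638672, 51.5598258972168), 1.6535998582839966)
  tin 0 ((0.0, 0.0), (0.0, 0.0), 0.0) nan
top0 red 15 [0.4668 0.0889 0.1059] min [0.461 0.081 0.063] max [0.475 0.095 0.11 ]
  uv [287.4        205.06666667] [286 203] [289 207]
  top pts 12 [0.4681 0.0871 0.1059]
  brass 26 [0.5258 0.0341 0.0702] [0.516 0.023 0.052] [0.538 0.046 0.083] [302.         190.11538462]
  block ((534.7073364257812, 34.55506134033203), (53.84783172607422, 65.78803253173828), 89.63545989990234)
  tin 2395 ((710.999267578125, 36.60425567626953), (141.3857879638672, 203.82315063476562), 1.9852055311203003) 0.27663355222201147
scene0 red 21 [0.4614 0.0801 0.0941] min [0.456 0.074 0.069] max [0.468 0.088 0.106]
  uv [304.42857143 207.14285714] [303 204] [306 211]
  top pts 9 [0.4626 0.0825 0.1035]
  brass 43 [0.5212 0.0263 0.0633] [0.509 0.015 0.051] [0.537 0.042 0.076] [324.79069767 213.74418605]
  block ((525.904296875, 31.426462173461914), (58.4688720703125, 57.83846664428711), 86.52615356445312)
  tin 1288 ((709.0010375976562, 35.94500732421875), (145.4001922607422, 214.59571838378906), 1.0792438983917236) 0.2738956346031799
scene2 red 30 [0.4627 0.0807 0.0917] min [0.456 0.074 0.067] max [0.472 0.088 0.108]
  uv [304.5        207.26666667] [303 204] [306 211]
  top pts 11 [0.464  0.0809 0.1037]
  brass 41 [0.5213 0.027  0.0633] [0.51  0.017 0.05 ] [0.537 0.042 0.074] [324.70731707 213.63414634]
  block ((524.5753784179688, 28.519916534423828), (54.8162841796875, 59.40706253051758), 83.18965148925781)
  tin 1287 ((709.5480346679688, 34.65929412841797), (145.0480194091797, 213.48861694335938), 0.41803833842277527) 0.2740073413481851
  return _methods._mean(a, axis=axis, dtype=dtype,
  ret = ret.dtype.type(ret / rcount)
```

```bash
python3 -m handwheel '[{"hand":-0.2,"dx":2.7,"dy":-1.9,"dz":0,"wx":0,"wy":0,"wz":0},{"hand":-0.2,"dx":2.8,"dy":-1.9,"dz":0,"wx":0,"wy":0,"wz":0},{"hand":-0.2,"dx":0,"dy":0,"dz":-4,"wx":0,"wy":0,"wz":0},{"hand":-0.2,"dx":0,"dy":0,"dz":-4,"wx":0,"wy":0,"wz":0},{"hand":-0.2,"dx":0,"dy":0,"dz":-1,"wx":0,"wy":0,"wz":0},{"hand":-0.2,"dx":0,"dy":0,"dz":0,"wx":0,"wy":0,"wz":0}]'
python3 - <<'E'
from h import *
s=bot.read_state(); print(s['time_s'],s['position'],s['force'],s['opening'])
for n in ['wrist']:
    p,d,c=cap(n); cv2.imwrite(f'pics/{n}3.png',p[...,::-1])
E
```

```text
time_s: 2.0
position: [0.4622, 0.0897, 0.1313]
tcp_rot: [[-0.769, 0.64, -0.005], [0.64, 0.769, 0.0], [0.004, -0.003, -1.0]]
force: [0.7, 0.7, 0.3]
opening: 0.4
2.0 [0.46217258 0.08973645 0.13134643] [0.72506692 0.65873482 0.32760646] 0.4001173137843973
```

View pics/wrist3.png

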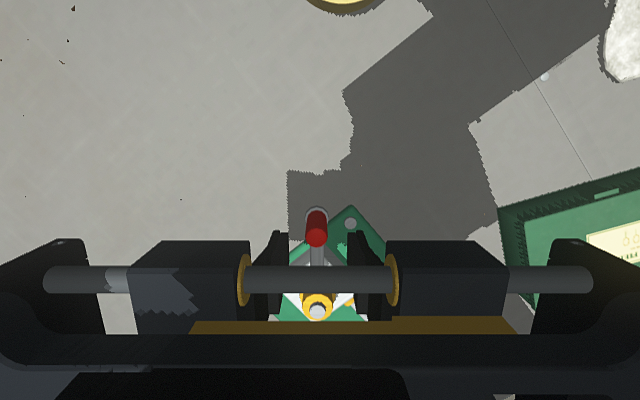

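The post's top at (317,240) sits midway between the fingers at (275,·) and (358,·), so I can descend.

```bash
python3 -m handwheel '[{"hand":-0.2,"dx":0.2,"dy":-0.2,"dz":-2,"wx":0,"wy":0,"wz":0},{"hand":-0.2,"dx":0,"dy":0,"dz":-2,"wx":0,"wy":0,"wz":0},{"hand":-0.2,"dx":0,"dy":0,"dz":-1.5,"wx":0,"wy":0,"wz":0},{"hand":-0.2,"dx":0,"dy":0,"dz":0,"wx":0,"wy":0,"wz":0},{"hand":-0.2,"dx":0,"dy":0,"dz":0,"wx":0,"wy":0,"wz":0}]'
cat >> h.py <<'E'
def tin(n='top'):
    p,d,c=cap(n); W=cloud(d,c)
    m=(W[...,2]>.16)&(W[...,2]<.32)&(abs(W[...,0]-.7)<.06)&(abs(W[...,1]-.036)<.09)&(d>0)
    return p,d,c,np.mean(W[m][:,2]),m.sum()
C=np.array([.528,.034])
def rep(save=None):
    s=bot.read_state(); p,d,c,h,k=tin()
    v=s['position'][:2]-C; a=np.arctan2(v[1],v[0])%(2*np.pi); 
    t=np.array([-np.sin(a),np.cos(a)]); r=v/np.linalg.norm(v)
    print('t',round(s['time_s'],2),'pos',np.round(s['position'],4),'rad',round(np.hypot(*v),4),'theta~',round(a-(np.pi-.7),3),'yaw',np.round(np.degrees(np.arctan2(s['tcp_rot'][1][1],s['tcp_rot'][0][1])),1),'F',np.round(s['force'],1),'Ft',round(float(t@s['force'][:2]),1),'Fr',round(float(r@s['force'][:2]),1),'open',round(s['opening'],3),'tinz',round(h,4),k)
    if save: cv2.imwrite(f'pics/{save}.png',p[...,::-1])
E
python3 -c "
from h import *
rep('top4')
p,d,c=cap('wrist');cv2.imwrite('pics/wrist4.png',p[...,::-1])"
```

```text
time_s: 2.55
position: [0.4669, 0.0869, 0.079]
tcp_rot: [[-0.768, 0.64, 0.003], [0.64, 0.768, -0.0], [-0.002, 0.002, -1.0]]
force: [0.7, -0.8, -0.5]
opening: 0.402
t 2.55 pos [0.4669 0.0869 0.079 ] rad 0.0808 theta~ -0.014 yaw 50.2 F [ 0.7 -0.8 -0.5] Ft 0.1 Fr -1.1 open 0.402 tinz 0.2708 2033
```

View pics/wrist4.png

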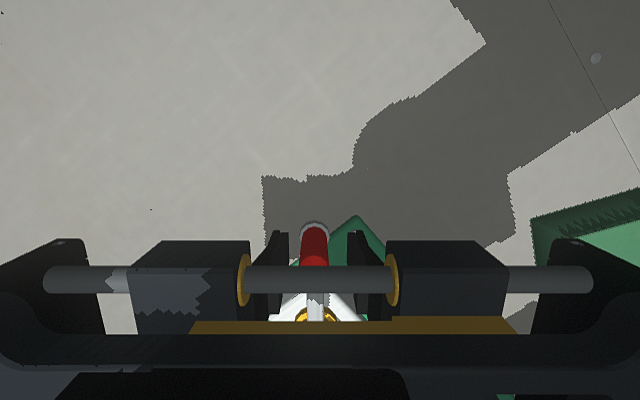

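Only small free-air readings so far, and the post sits between the pads at wrist pixel (314,245). I'll tabulate the arc rows for turning.

Run:
```python
from h import *
v=np.array([.4669,.0869])-C;r=np.hypot(*v);a0=np.arctan2(v[1],v[0])
for i in range(36):
    a=a0+.04*i;b=a+.04
    print(round(.04*(i+1),2),np.round(100*r*np.array([np.cos(b)-np.cos(a),np.sin(b)-np.sin(a)]),2),end=' | ')
```

```text
0.04 [-0.21 -0.25] | 0.08 [-0.2  -0.26] | 0.12 [-0.19 -0.26] | 0.16 [-0.18 -0.27] | 0.2 [-0.16 -0.28] | 0.24 [-0.15 -0.28] | 0.28 [-0.14 -0.29] | 0.32 [-0.13 -0.3 ] | 0.36 [-0.12 -0.3 ] | 0.4 [-0.11 -0.31] | 0.44 [-0.09 -0.31] | 0.48 [-0.08 -0.31] | 0.52 [-0.07 -0.32] | 0.56 [-0.06 -0.32] | 0.6 [-0.04 -0.32] | 0.64 [-0.03 -0.32] | 0.68 [-0.02 -0.32] | 0.72 [-0.   -0.32] | 0.76 [ 0.01 -0.32] | 0.8 [ 0.02 -0.32] | 0.84 [ 0.03 -0.32] | 0.88 [ 0.05 -0.32] | 0.92 [ 0.06 -0.32] | 0.96 [ 0.07 -0.32] | 1.0 [ 0.09 -0.31] | 1.04 [ 0.1  -0.31] | 1.08 [ 0.11 -0.3 ] | 1.12 [ 0.12 -0.3 ] | 1.16 [ 0.13 -0.29] | 1.2 [ 0.15 -0.29] | 1.24 [ 0.16 -0.28] | 1.28 [ 0.17 -0.28] | 1.32 [ 0.18 -0.27] | 1.36 [ 0.19 -0.26] | 1.4 [ 0.2  -0.25] | 1.44 [ 0.21 -0.25] |
```

```bash
python3 -m handwheel '[{"hand":-0.2,"dx":-0.21,"dy":-0.25,"dz":-0.2,"wx":0,"wy":0,"wz":0.04},{"hand":-0.2,"dx":-0.2,"dy":-0.26,"dz":0,"wx":0,"wy":0,"wz":0.04},{"hand":-0.2,"dx":-0.19,"dy":-0.26,"dz":0,"wx":0,"wy":0,"wz":0.04},{"hand":-0.2,"dx":-0.18,"dy":-0.27,"dz":0,"wx":0,"wy":0,"wz":0.04},{"hand":-0.2,"dx":0,"dy":0,"dz":0,"wx":0,"wy":0,"wz":0}]'; python3 -c "from h import *
rep()"
```

```text
time_s: 3.15
position: [0.4588, 0.0761, 0.0767]
tcp_rot: [[-0.86, 0.511, 0.003], [0.511, 0.86, -0.0], [-0.002, 0.001, -1.0]]
force: [0.5, 0.4, 0.5]
opening: 0.399
t 3.15 pos [0.4588 0.0761 0.0767] rad 0.081 theta~ 0.153 yaw 59.3 F [0.5 0.4 0.5] Ft -0.6 Fr -0.2 open 0.399 tinz 0.2709 2032
```

```bash
python3 -m handwheel '[{"hand":-0.2,"dx":-0.16,"dy":-0.28,"dz":0,"wx":0,"wy":0,"wz":0.04},{"hand":-0.2,"dx":-0.15,"dy":-0.28,"dz":0,"wx":0,"wy":0,"wz":0.04},{"hand":-0.2,"dx":0,"dy":0,"dz":0,"wx":0,"wy":0,"wz":0}]'; python3 -c "from h import *
rep()"
```

```text
time_s: 3.5
position: [0.4558, 0.0707, 0.0763]
tcp_rot: [[-0.897, 0.441, 0.002], [0.441, 0.897, 0.0], [-0.002, 0.001, -1.0]]
force: [0.2, 2.0, 1.7]
opening: 0.399
t 3.5 pos [0.4558 0.0707 0.0763] rad 0.081 theta~ 0.23 yaw 63.8 F [0.2 2.  1.7] Ft -1.9 Fr 0.8 open 0.399 tinz 0.2706 2030
```

```bash
python3 -m handwheel '[{"hand":-0.2,"dx":-0.14,"dy":-0.29,"dz":0,"wx":0,"wy":0,"wz":0.04},{"hand":-0.2,"dx":-0.13,"dy":-0.3,"dz":0,"wx":0,"wy":0,"wz":0.04},{"hand":-0.2,"dx":0,"dy":0,"dz":0,"wx":0,"wy":0,"wz":0}]'; python3 -c "from h import *
rep()
p,d,c=cap('wrist');cv2.imwrite('pics/wrist5.png',p[...,::-1])
rep()"
```

```text
time_s: 3.85
position: [0.4528, 0.0647, 0.0759]
tcp_rot: [[-0.93, 0.368, 0.001], [0.368, 0.93, -0.0], [-0.001, 0.0, -1.0]]
force: [1.5, 1.7, -0.1]
opening: 0.399
t 3.85 pos [0.4528 0.0647 0.0759] rad 0.0812 theta~ 0.313 yaw 68.4 F [ 1.5  1.7 -0.1] Ft -2.1 Fr -0.7 open 0.399 tinz 0.2708 2029
t 3.95 pos [0.4527 0.0647 0.0758] rad 0.0813 theta~ 0.313 yaw 68.4 F [0.6 1.3 1.4] Ft -1.4 Fr -0.0 open 0.398 tinz 0.2707 2032
```

View pics/wrist5.png

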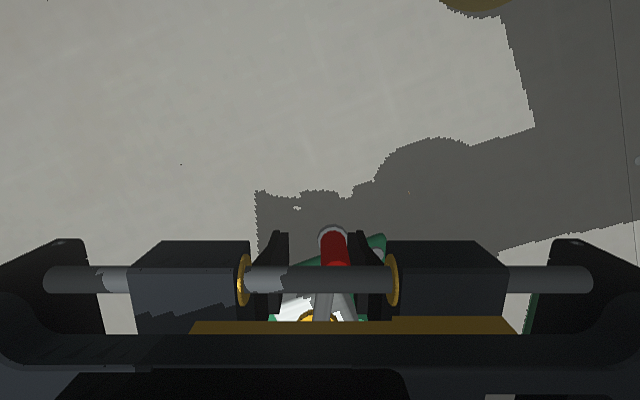

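The post at (333,250) is now against the right pad, the tin height hasn't changed, and the push is about 2 N. From here I take small steps with a height check after each.

```bash
python3 -m handwheel '[{"hand":-0.2,"dx":-0.12,"dy":-0.3,"dz":0,"wx":0,"wy":0,"wz":0.04},{"hand":-0.2,"dx":0,"dy":0,"dz":0,"wx":0,"wy":0,"wz":0}]'>/dev/null; python3 -c "from h import *
rep();rep()"; python3 -m handwheel '[{"hand":-0.2,"dx":-0.11,"dy":-0.31,"dz":0,"wx":0,"wy":0,"wz":0.04},{"hand":-0.2,"dx":0,"dy":0,"dz":0,"wx":0,"wy":0,"wz":0}]'>/dev/null; python3 -c "from h import *
rep();rep()"
```

```text
t 4.2 pos [0.4513 0.0616 0.0756] rad 0.0815 theta~ 0.354 yaw 70.7 F [ 0.5  1.3 -0.3] Ft -1.4 Fr -0.1 open 0.4 tinz 0.2709 2023
t 4.25 pos [0.4512 0.0617 0.0756] rad 0.0816 theta~ 0.354 yaw 70.7 F [1.3 1.  0.3] Ft -1.4 Fr -0.8 open 0.398 tinz 0.2707 2025
t 4.5 pos [0.4499 0.0585 0.0755] rad 0.0818 theta~ 0.396 yaw 73.0 F [ 1.3  0.4 -1. ] Ft -0.7 Fr -1.1 open 0.396 tinz 0.2707 2027
t 4.55 pos [0.4499 0.0585 0.0755] rad 0.0819 theta~ 0.396 yaw 73.0 F [0.7 0.5 0.6] Ft -0.7 Fr -0.6 open 0.402 tinz 0.2707 2027
```

```bash
python3 -m handwheel '[{"hand":-0.2,"dx":-0.07,"dy":-0.31,"dz":0,"wx":0,"wy":0,"wz":0.04},{"hand":-0.2,"dx":0,"dy":0,"dz":0,"wx":0,"wy":0,"wz":0}]'>/dev/null; python3 -c "from h import *
rep();rep()"
```

```text
t 4.8 pos [0.4488 0.0555 0.0755] rad 0.082 theta~ 0.434 yaw 75.3 F [1.  0.8 0.1] Ft -1.0 Fr -0.8 open 0.402 tinz 0.2706 2033
t 4.85 pos [0.4489 0.0555 0.0755] rad 0.082 theta~ 0.435 yaw 75.3 F [0.1 1.4 1.1] Ft -1.4 Fr 0.3 open 0.401 tinz 0.2707 2036
```

```bash
python3 -m handwheel '[{"hand":-0.2,"dx":-0.06,"dy":-0.31,"dz":0,"wx":0,"wy":0,"wz":0.04},{"hand":-0.2,"dx":0,"dy":0,"dz":0,"wx":0,"wy":0,"wz":0}]'>/dev/null; python3 -c "from h import *
rep();rep()
p,d,c=cap('wrist');cv2.imwrite('pics/wrist6.png',p[...,::-1])"
```

```text
t 5.1 pos [0.4481 0.0525 0.0755] rad 0.082 theta~ 0.473 yaw 77.6 F [ 0.8  0.9 -0.4] Ft -1.0 Fr -0.6 open 0.396 tinz 0.2689 2032
t 5.15 pos [0.4482 0.0524 0.0755] rad 0.0819 theta~ 0.473 yaw 77.6 F [ 0.8  1.5 -0.1] Ft -1.6 Fr -0.4 open 0.401 tinz 0.2682 2026
```

View pics/wrist6.png

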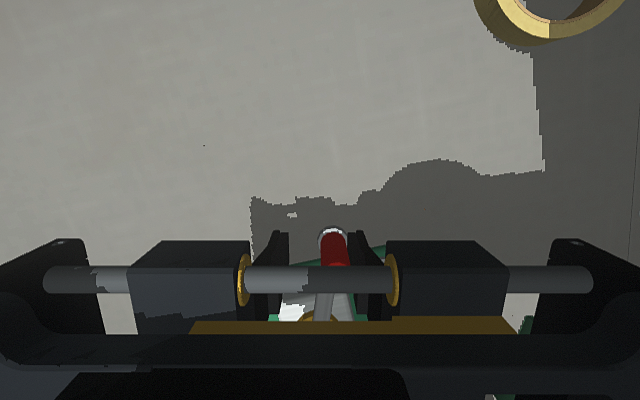

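The deck has just started to sink, at about 1.3 cm/s. The lever stays put while it comes down.

```bash
python3 -m handwheel '[{"hand":-0.2,"dx":0,"dy":0,"dz":0,"wx":0,"wy":0,"wz":0},{"hand":-0.2,"dx":0,"dy":0,"dz":0,"wx":0,"wy":0,"wz":0},{"hand":-0.2,"dx":0,"dy":0,"dz":0,"wx":0,"wy":0,"wz":0},{"hand":-0.2,"dx":0,"dy":0,"dz":0,"wx":0,"wy":0,"wz":0},{"hand":-0.2,"dx":0,"dy":0,"dz":0,"wx":0,"wy":0,"wz":0},{"hand":-0.2,"dx":0,"dy":0,"dz":0,"wx":0,"wy":0,"wz":0}]'>/dev/null; python3 -c "from h import *
rep()"
```

```text
t 5.85 pos [0.4484 0.0524 0.0755] rad 0.0817 theta~ 0.473 yaw 77.6 F [-0.4  1.2 -1. ] Ft -1.1 Fr 0.6 open 0.401 tinz 0.2607 2027
```

```bash
python3 -m handwheel '[{"hand":-0.2,"dx":0,"dy":0,"dz":0,"wx":0,"wy":0,"wz":0},{"hand":-0.2,"dx":0,"dy":0,"dz":0,"wx":0,"wy":0,"wz":0},{"hand":-0.2,"dx":0,"dy":0,"dz":0,"wx":0,"wy":0,"wz":0},{"hand":-0.2,"dx":0,"dy":0,"dz":0,"wx":0,"wy":0,"wz":0},{"hand":-0.2,"dx":0,"dy":0,"dz":0,"wx":0,"wy":0,"wz":0},{"hand":-0.2,"dx":0,"dy":0,"dz":0,"wx":0,"wy":0,"wz":0},{"hand":-0.2,"dx":0,"dy":0,"dz":0,"wx":0,"wy":0,"wz":0},{"hand":-0.2,"dx":0,"dy":0,"dz":0,"wx":0,"wy":0,"wz":0},{"hand":-0.2,"dx":0,"dy":0,"dz":0,"wx":0,"wy":0,"wz":0},{"hand":-0.2,"dx":0,"dy":0,"dz":0,"wx":0,"wy":0,"wz":0}]'>/dev/null; python3 -c "from h import *
rep()"
python3 -m handwheel '[{"hand":-0.2,"dx":0,"dy":0,"dz":0,"wx":0,"wy":0,"wz":0},{"hand":-0.2,"dx":0,"dy":0,"dz":0,"wx":0,"wy":0,"wz":0},{"hand":-0.2,"dx":0,"dy":0,"dz":0,"wx":0,"wy":0,"wz":0},{"hand":-0.2,"dx":0,"dy":0,"dz":0,"wx":0,"wy":0,"wz":0},{"hand":-0.2,"dx":0,"dy":0,"dz":0,"wx":0,"wy":0,"wz":0},{"hand":-0.2,"dx":0,"dy":0,"dz":0,"wx":0,"wy":0,"wz":0},{"hand":-0.2,"dx":0,"dy":0,"dz":0,"wx":0,"wy":0,"wz":0},{"hand":-0.2,"dx":0,"dy":0,"dz":0,"wx":0,"wy":0,"wz":0},{"hand":-0.2,"dx":0,"dy":0,"dz":0,"wx":0,"wy":0,"wz":0},{"hand":-0.2,"dx":0,"dy":0,"dz":0,"wx":0,"wy":0,"wz":0}]'>/dev/null; python3 -c "from h import *
rep()"
python3 -m handwheel '[{"hand":-0.2,"dx":0,"dy":0,"dz":0,"wx":0,"wy":0,"wz":0},{"hand":-0.2,"dx":0,"dy":0,"dz":0,"wx":0,"wy":0,"wz":0},{"hand":-0.2,"dx":0,"dy":0,"dz":0,"wx":0,"wy":0,"wz":0},{"hand":-0.2,"dx":0,"dy":0,"dz":0,"wx":0,"wy":0,"wz":0},{"hand":-0.2,"dx":0,"dy":0,"dz":0,"wx":0,"wy":0,"wz":0},{"hand":-0.2,"dx":0,"dy":0,"dz":0,"wx":0,"wy":0,"wz":0},{"hand":-0.2,"dx":0,"dy":0,"dz":0,"wx":0,"wy":0,"wz":0},{"hand":-0.2,"dx":0,"dy":0,"dz":0,"wx":0,"wy":0,"wz":0},{"hand":-0.2,"dx":0,"dy":0,"dz":0,"wx":0,"wy":0,"wz":0},{"hand":-0.2,"dx":0,"dy":0,"dz":0,"wx":0,"wy":0,"wz":0}]'>/dev/null; python3 -c "from h import *
rep()"
```

```text
t 6.9 pos [0.4487 0.0524 0.0756] rad 0.0814 theta~ 0.473 yaw 77.6 F [-0.7  1.4 -0.4] Ft -1.2 Fr 1.0 open 0.403 tinz 0.2508 2003
t 7.95 pos [0.4487 0.0524 0.0756] rad 0.0814 theta~ 0.473 yaw 77.6 F [-0.4 -0.4 -0.4] Ft 0.5 Fr 0.3 open 0.401 tinz 0.2422 1993
t 9.0 pos [0.4486 0.0524 0.0756] rad 0.0815 theta~ 0.473 yaw 77.6 F [-0.2  0.4  0.2] Ft -0.3 Fr 0.3 open 0.403 tinz 0.2345 1955
```

The descent is easing off to 0.7 cm/s, so I'll open a touch more (0.04 rad), staying well below 5 cm/s.

```bash
python3 -m handwheel '[{"hand":-0.2,"dx":-0.03,"dy":-0.32,"dz":0,"wx":0,"wy":0,"wz":0.04},{"hand":-0.2,"dx":0,"dy":0,"dz":0,"wx":0,"wy":0,"wz":0},{"hand":-0.2,"dx":0,"dy":0,"dz":0,"wx":0,"wy":0,"wz":0},{"hand":-0.2,"dx":0,"dy":0,"dz":0,"wx":0,"wy":0,"wz":0}]'>/dev/null; python3 -c "from h import *
rep()"
python3 -m handwheel '[{"hand":-0.2,"dx":0,"dy":0,"dz":0,"wx":0,"wy":0,"wz":0},{"hand":-0.2,"dx":0,"dy":0,"dz":0,"wx":0,"wy":0,"wz":0},{"hand":-0.2,"dx":0,"dy":0,"dz":0,"wx":0,"wy":0,"wz":0},{"hand":-0.2,"dx":0,"dy":0,"dz":0,"wx":0,"wy":0,"wz":0},{"hand":-0.2,"dx":0,"dy":0,"dz":0,"wx":0,"wy":0,"wz":0},{"hand":-0.2,"dx":0,"dy":0,"dz":0,"wx":0,"wy":0,"wz":0},{"hand":-0.2,"dx":0,"dy":0,"dz":0,"wx":0,"wy":0,"wz":0},{"hand":-0.2,"dx":0,"dy":0,"dz":0,"wx":0,"wy":0,"wz":0},{"hand":-0.2,"dx":0,"dy":0,"dz":0,"wx":0,"wy":0,"wz":0},{"hand":-0.2,"dx":0,"dy":0,"dz":0,"wx":0,"wy":0,"wz":0}]'>/dev/null; python3 -c "from h import *
rep('top7')"
```

```text
t 9.45 pos [0.448  0.0493 0.0755] rad 0.0814 theta~ 0.512 yaw 79.9 F [-0.6  1.   0.6] Ft -0.9 Fr 0.7 open 0.4 tinz 0.2281 1944
t 10.5 pos [0.4482 0.0492 0.0755] rad 0.0812 theta~ 0.512 yaw 79.9 F [-1.6  1.4 -0.4] Ft -1.0 Fr 1.8 open 0.397 tinz 0.217 1811
```

View pics/top7.png

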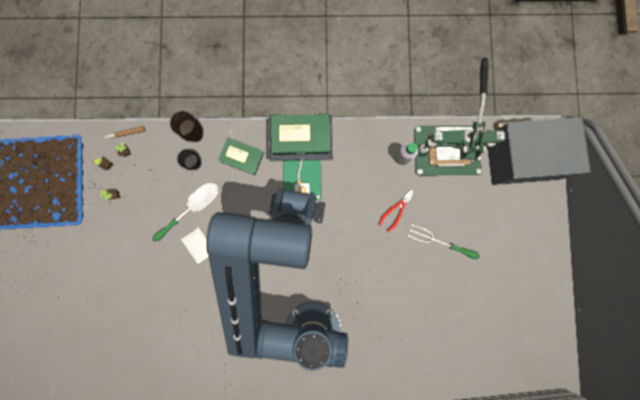

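The arm is clear of the lift. The tin at (303,132) has sunk level and hasn't shifted. My height mask is cutting off points as the tin drops, so I'll use a median with a lower cut.

```bash
sed -i 's/>.16)&/>.13)\&/; s/np.mean(W\[m\]\[:,2\])/np.median(W[m][:,2])/' h.py
python3 - <<'E'
from h import *
for f in ['top0']:
    z=np.load(f+'.npz'); c={k:z[k] for k in ['fx','fy','cx','cy','rvec','tvec']};W=cloud(z['d'],c)
    m=(W[...,2]>.13)&(W[...,2]<.32)&(abs(W[...,0]-.7)<.06)&(abs(W[...,1]-.036)<.09); print('start median',np.median(W[m][:,2]))
rep()
E
python3 -m handwheel '[{"hand":-0.2,"dx":0,"dy":0,"dz":0,"wx":0,"wy":0,"wz":0},{"hand":-0.2,"dx":0,"dy":0,"dz":0,"wx":0,"wy":0,"wz":0},{"hand":-0.2,"dx":0,"dy":0,"dz":0,"wx":0,"wy":0,"wz":0},{"hand":-0.2,"dx":0,"dy":0,"dz":0,"wx":0,"wy":0,"wz":0},{"hand":-0.2,"dx":0,"dy":0,"dz":0,"wx":0,"wy":0,"wz":0},{"hand":-0.2,"dx":0,"dy":0,"dz":0,"wx":0,"wy":0,"wz":0},{"hand":-0.2,"dx":0,"dy":0,"dz":0,"wx":0,"wy":0,"wz":0},{"hand":-0.2,"dx":0,"dy":0,"dz":0,"wx":0,"wy":0,"wz":0},{"hand":-0.2,"dx":0,"dy":0,"dz":0,"wx":0,"wy":0,"wz":0},{"hand":-0.2,"dx":0,"dy":0,"dz":0,"wx":0,"wy":0,"wz":0}]'>/dev/null; python3 -c "from h import *
rep()"
```

```text
start median 0.2761834837499988
t 10.55 pos [0.4483 0.0492 0.0755] rad 0.0812 theta~ 0.512 yaw 79.9 F [-1.   2.6  0.9] Ft -2.3 Fr 1.4 open 0.398 tinz 0.2189 1910
t 11.6 pos [0.4482 0.0492 0.0755] rad 0.0812 theta~ 0.512 yaw 79.9 F [-1.4  2.4 -1. ] Ft -2.1 Fr 1.9 open 0.399 tinz 0.2051 1875
```

```bash
python3 -m handwheel '[{"hand":-0.2,"dx":0,"dy":0,"dz":0,"wx":0,"wy":0,"wz":0},{"hand":-0.2,"dx":0,"dy":0,"dz":0,"wx":0,"wy":0,"wz":0},{"hand":-0.2,"dx":0,"dy":0,"dz":0,"wx":0,"wy":0,"wz":0},{"hand":-0.2,"dx":0,"dy":0,"dz":0,"wx":0,"wy":0,"wz":0},{"hand":-0.2,"dx":0,"dy":0,"dz":0,"wx":0,"wy":0,"wz":0},{"hand":-0.2,"dx":0,"dy":0,"dz":0,"wx":0,"wy":0,"wz":0},{"hand":-0.2,"dx":0,"dy":0,"dz":0,"wx":0,"wy":0,"wz":0},{"hand":-0.2,"dx":0,"dy":0,"dz":0,"wx":0,"wy":0,"wz":0},{"hand":-0.2,"dx":0,"dy":0,"dz":0,"wx":0,"wy":0,"wz":0},{"hand":-0.2,"dx":0,"dy":0,"dz":0,"wx":0,"wy":0,"wz":0}]'>/dev/null; python3 -c "from h import *
rep()"
python3 -m handwheel '[{"hand":-0.2,"dx":0,"dy":0,"dz":0,"wx":0,"wy":0,"wz":0},{"hand":-0.2,"dx":0,"dy":0,"dz":0,"wx":0,"wy":0,"wz":0},{"hand":-0.2,"dx":0,"dy":0,"dz":0,"wx":0,"wy":0,"wz":0},{"hand":-0.2,"dx":0,"dy":0,"dz":0,"wx":0,"wy":0,"wz":0},{"hand":-0.2,"dx":0,"dy":0,"dz":0,"wx":0,"wy":0,"wz":0},{"hand":-0.2,"dx":0,"dy":0,"dz":0,"wx":0,"wy":0,"wz":0},{"hand":-0.2,"dx":0,"dy":0,"dz":0,"wx":0,"wy":0,"wz":0},{"hand":-0.2,"dx":0,"dy":0,"dz":0,"wx":0,"wy":0,"wz":0},{"hand":-0.2,"dx":0,"dy":0,"dz":0,"wx":0,"wy":0,"wz":0},{"hand":-0.2,"dx":0,"dy":0,"dz":0,"wx":0,"wy":0,"wz":0}]'>/dev/null; python3 -c "from h import *
rep()"
python3 -m handwheel '[{"hand":-0.2,"dx":0,"dy":0,"dz":0,"wx":0,"wy":0,"wz":0},{"hand":-0.2,"dx":0,"dy":0,"dz":0,"wx":0,"wy":0,"wz":0},{"hand":-0.2,"dx":0,"dy":0,"dz":0,"wx":0,"wy":0,"wz":0},{"hand":-0.2,"dx":0,"dy":0,"dz":0,"wx":0,"wy":0,"wz":0},{"hand":-0.2,"dx":0,"dy":0,"dz":0,"wx":0,"wy":0,"wz":0}]'>/dev/null; python3 -c "from h import *
rep()
p,d,c=cap('scene');cv2.imwrite('pics/scene8.png',p[...,::-1])"
```

```text
t 12.65 pos [0.4484 0.0492 0.0756] rad 0.081 theta~ 0.512 yaw 79.9 F [-1.3  1.2  0.2] Ft -1.0 Fr 1.5 open 0.399 tinz 0.1918 1770
t 13.7 pos [0.4484 0.0492 0.0756] rad 0.081 theta~ 0.512 yaw 79.9 F [ 0.2  2.1 -0.8] Ft -2.1 Fr 0.2 open 0.399 tinz 0.1876 1691
t 14.25 pos [0.4484 0.0492 0.0756] rad 0.081 theta~ 0.512 yaw 79.9 F [-0.3  1.5  0.8] Ft -1.4 Fr 0.6 open 0.404 tinz 0.1875 1686
```

View pics/scene8.png

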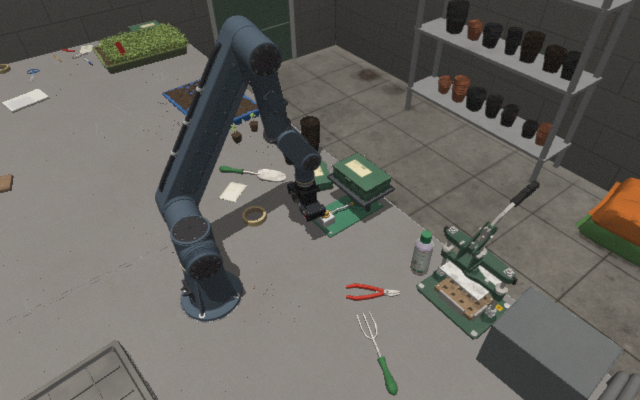

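The deck rests on its stop: height constant at 0.1875, about 89 mm below the start, and the scene shows the tin low and level at (362,178). Now I turn the lever back.

```bash
python3 -m handwheel '[{"hand":-0.2,"dx":0.07,"dy":0.32,"dz":0,"wx":0,"wy":0,"wz":-0.04},{"hand":-0.2,"dx":0.08,"dy":0.31,"dz":0,"wx":0,"wy":0,"wz":-0.04},{"hand":-0.2,"dx":0.09,"dy":0.31,"dz":0,"wx":0,"wy":0,"wz":-0.04},{"hand":-0.2,"dx":0.11,"dy":0.31,"dz":0,"wx":0,"wy":0,"wz":-0.04},{"hand":-0.2,"dx":0.12,"dy":0.3,"dz":0,"wx":0,"wy":0,"wz":-0.04},{"hand":-0.2,"dx":0.13,"dy":0.3,"dz":0,"wx":0,"wy":0,"wz":-0.04},{"hand":-0.2,"dx":0.14,"dy":0.29,"dz":0,"wx":0,"wy":0,"wz":-0.04},{"hand":-0.2,"dx":0.15,"dy":0.28,"dz":0,"wx":0,"wy":0,"wz":-0.04},{"hand":-0.2,"dx":0.16,"dy":0.28,"dz":0,"wx":0,"wy":0,"wz":-0.04},{"hand":-0.2,"dx":0,"dy":0,"dz":0,"wx":0,"wy":0,"wz":0}]'>/dev/null; python3 -c "from h import *
rep()
p,d,c=cap('wrist');cv2.imwrite('pics/wrist9.png',p[...,::-1])"
```

```text
t 15.35 pos [0.4592 0.0753 0.0756] rad 0.0803 theta~ 0.159 yaw 59.4 F [-0.7 -4.  -0.2] Ft 3.8 Fr -1.5 open 0.4 tinz 0.1874 1706
```

View pics/wrist9.png

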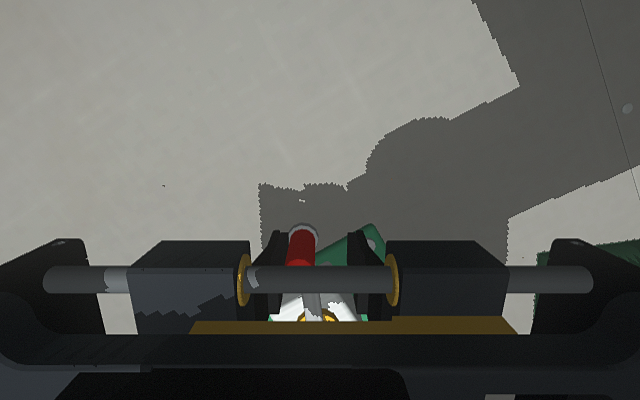

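The post at (300,248) is now carried by the left pad, and the push is about 4 N. I keep closing.

```bash
python3 -m handwheel '[{"hand":-0.2,"dx":0.18,"dy":0.27,"dz":0,"wx":0,"wy":0,"wz":-0.04},{"hand":-0.2,"dx":0.19,"dy":0.26,"dz":0,"wx":0,"wy":0,"wz":-0.04},{"hand":-0.2,"dx":0.2,"dy":0.26,"dz":0,"wx":0,"wy":0,"wz":-0.04},{"hand":-0.2,"dx":0.21,"dy":0.25,"dz":0,"wx":0,"wy":0,"wz":-0.04},{"hand":-0.2,"dx":0,"dy":0,"dz":0,"wx":0,"wy":0,"wz":0}]'>/dev/null; python3 -c "from h import *
rep()"
python3 -m handwheel '[{"hand":-0.2,"dx":0.22,"dy":0.25,"dz":0,"wx":0,"wy":0,"wz":-0.04},{"hand":-0.2,"dx":0.22,"dy":0.24,"dz":0,"wx":0,"wy":0,"wz":-0.04},{"hand":-0.2,"dx":0,"dy":0,"dz":0,"wx":0,"wy":0,"wz":0}]'>/dev/null; python3 -c "from h import *
rep();rep()"
```

```text
t 15.95 pos [0.4667 0.0862 0.0756] rad 0.0805 theta~ -0.005 yaw 50.2 F [-0.2 -3.7  0.4] Ft 2.9 Fr -2.3 open 0.4 tinz 0.1874 1695
t 16.3 pos [0.471  0.0912 0.0756] rad 0.0808 theta~ -0.087 yaw 45.6 F [-0.7 -3.7  1.1] Ft 3.1 Fr -2.2 open 0.405 tinz 0.1874 1690
t 16.35 pos [0.471  0.0912 0.0756] rad 0.0808 theta~ -0.088 yaw 45.6 F [-0.6 -3.4  1.4] Ft 2.8 Fr -1.9 open 0.401 tinz 0.1877 1699
```

```bash
python3 -m handwheel '[{"hand":-0.2,"dx":0.24,"dy":0.23,"dz":0,"wx":0,"wy":0,"wz":-0.04},{"hand":-0.2,"dx":0.24,"dy":0.22,"dz":0,"wx":0,"wy":0,"wz":-0.04},{"hand":-0.2,"dx":0,"dy":0,"dz":0,"wx":0,"wy":0,"wz":0},{"hand":-0.2,"dx":0,"dy":0,"dz":0,"wx":0,"wy":0,"wz":0}]'>/dev/null; python3 -c "from h import *
rep();rep()"
python3 -m handwheel '[{"hand":-0.2,"dx":0.12,"dy":0.11,"dz":0,"wx":0,"wy":0,"wz":-0.02},{"hand":-0.2,"dx":0,"dy":0,"dz":0,"wx":0,"wy":0,"wz":0},{"hand":-0.2,"dx":0,"dy":0,"dz":0,"wx":0,"wy":0,"wz":0}]'>/dev/null; python3 -c "from h import *
rep();rep()"
```

```text
t 16.8 pos [0.4752 0.0955 0.0755] rad 0.081 theta~ -0.161 yaw 41.1 F [-1.8 -4.9  1.5] Ft 4.6 Fr -2.5 open 0.401 tinz 0.1876 1692
t 16.85 pos [0.4752 0.0955 0.0755] rad 0.081 theta~ -0.161 yaw 41.1 F [-1.9 -5.2  0.9] Ft 4.9 Fr -2.7 open 0.401 tinz 0.1877 1694
t 17.2 pos [0.476  0.0963 0.0754] rad 0.0811 theta~ -0.175 yaw 39.9 F [-1.5 -6.6  0.9] Ft 5.3 Fr -4.1 open 0.402 tinz 0.1875 1695
t 17.25 pos [0.476  0.0962 0.0754] rad 0.0811 theta~ -0.174 yaw 39.9 F [-1.9 -6.6  0.8] Ft 5.7 Fr -3.9 open 0.404 tinz 0.1877 1715
```

The seat spring is now felt at 5.5 N. I press on in small steps.

```bash
python3 -m handwheel '[{"hand":-0.2,"dx":0.13,"dy":0.11,"dz":0,"wx":0,"wy":0,"wz":-0.02},{"hand":-0.2,"dx":0.13,"dy":0.11,"dz":0,"wx":0,"wy":0,"wz":-0.02},{"hand":-0.2,"dx":0,"dy":0,"dz":0,"wx":0,"wy":0,"wz":0},{"hand":-0.2,"dx":0,"dy":0,"dz":0,"wx":0,"wy":0,"wz":0}]'>/dev/null; python3 -c "from h import *
rep();rep()"
python3 -m handwheel '[{"hand":-0.2,"dx":0.13,"dy":0.1,"dz":0,"wx":0,"wy":0,"wz":-0.02},{"hand":-0.2,"dx":0,"dy":0,"dz":0,"wx":0,"wy":0,"wz":0},{"hand":-0.2,"dx":0,"dy":0,"dz":0,"wx":0,"wy":0,"wz":0}]'>/dev/null; python3 -c "from h import *
rep();rep()"
```

```text
t 17.7 pos [0.478  0.0979 0.0754] rad 0.0811 theta~ -0.207 yaw 37.7 F [-2.5 -8.7  1.9] Ft 7.3 Fr -5.3 open 0.404 tinz 0.1876 1689
t 17.75 pos [0.478  0.0979 0.0754] rad 0.0811 theta~ -0.207 yaw 37.7 F [-2.2 -9.4  1.6] Ft 7.5 Fr -6.0 open 0.399 tinz 0.1875 1687
t 18.1 pos [0.4789 0.0986 0.0753] rad 0.0812 theta~ -0.221 yaw 36.6 F [ -2.6 -10.6   2.6] Ft 8.5 Fr -6.9 open 0.403 tinz 0.1875 1700
t 18.15 pos [0.4789 0.0986 0.0753] rad 0.0811 theta~ -0.221 yaw 36.6 F [ -2.9 -10.9   1.8] Ft 9.0 Fr -6.9 open 0.404 tinz 0.1874 1690
```

```bash
python3 -m handwheel '[{"hand":-0.2,"dx":0.1,"dy":0.03,"dz":0,"wx":0,"wy":0,"wz":0},{"hand":-0.2,"dx":0,"dy":0,"dz":0,"wx":0,"wy":0,"wz":0},{"hand":-0.2,"dx":0,"dy":0,"dz":0,"wx":0,"wy":0,"wz":0},{"hand":-0.2,"dx":0,"dy":0,"dz":0,"wx":0,"wy":0,"wz":0}]'; python3 -c "from h import *
rep();rep()
p,d,c=cap('wrist');cv2.imwrite('pics/wrist10.png',p[...,::-1])"
```

```text
time_s: 18.6
position: [0.4791, 0.0989, 0.0753]
tcp_rot: [[-0.596, 0.803, -0.006], [0.803, 0.596, -0.003], [0.001, -0.006, -1.0]]
force: [-5.1, -11.0, 3.8]
opening: 0.4
t 18.6 pos [0.4791 0.0989 0.0753] rad 0.0812 theta~ -0.225 yaw 36.6 F [ -5.1 -11.    3.8] Ft 10.7 Fr -5.7 open 0.4 tinz 0.1874 1691
t 18.65 pos [0.4791 0.0989 0.0753] rad 0.0812 theta~ -0.225 yaw 36.6 F [-3.5 -9.6  2.3] Ft 8.5 Fr -5.6 open 0.402 tinz 0.1877 1692
```

View pics/wrist10.png

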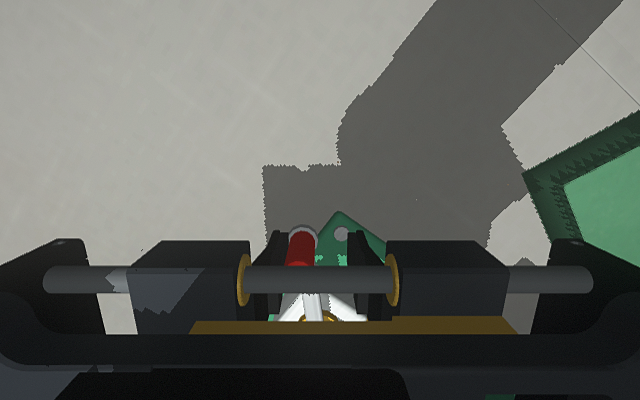

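```bash
python3 -m handwheel '[{"hand":-0.2,"dx":0.1,"dy":0.03,"dz":0,"wx":0,"wy":0,"wz":0},{"hand":-0.2,"dx":0,"dy":0,"dz":0,"wx":0,"wy":0,"wz":0},{"hand":-0.2,"dx":0,"dy":0,"dz":0,"wx":0,"wy":0,"wz":0},{"hand":-0.2,"dx":0,"dy":0,"dz":0,"wx":0,"wy":0,"wz":0}]'; python3 -c "from h import *
rep();rep();rep()"
```

```text
time_s: 19.15
position: [0.4794, 0.0992, 0.0752]
tcp_rot: [[-0.596, 0.803, -0.007], [0.803, 0.596, -0.003], [0.002, -0.007, -1.0]]
force: [-5.3, -11.2, 4.3]
opening: 0.402
t 19.15 pos [0.4794 0.0992 0.0752] rad 0.0813 theta~ -0.231 yaw 36.6 F [ -5.3 -11.2   4.3] Ft 10.9 Fr -5.8 open 0.402 tinz 0.1876 1693
t 19.2 pos [0.4794 0.0993 0.0752] rad 0.0813 theta~ -0.231 yaw 36.6 F [ -4.3 -10.3   3.1] Ft 9.6 Fr -5.7 open 0.4 tinz 0.1875 1696
t 19.25 pos [0.4794 0.0992 0.0752] rad 0.0813 theta~ -0.231 yaw 36.6 F [ -4.8 -10.9   3.1] Ft 10.4 Fr -5.9 open 0.404 tinz 0.1873 1690
```

The press is steady at about 10.3 N tangential (three readings: 10.9, 9.6, 10.4). I back off gently to the middle of the gap.

```bash
python3 -m handwheel '[{"hand":-0.2,"dx":-0.22,"dy":-0.2,"dz":0,"wx":0,"wy":0,"wz":0},{"hand":-0.2,"dx":-0.22,"dy":-0.2,"dz":0,"wx":0,"wy":0,"wz":0},{"hand":-0.2,"dx":-0.22,"dy":-0.2,"dz":0,"wx":0,"wy":0,"wz":0},{"hand":-0.2,"dx":-0.22,"dy":-0.2,"dz":0,"wx":0,"wy":0,"wz":0},{"hand":-0.2,"dx":0,"dy":0,"dz":0,"wx":0,"wy":0,"wz":0},{"hand":-0.2,"dx":0,"dy":0,"dz":0,"wx":0,"wy":0,"wz":0}]'; python3 -c "from h import *
rep()
p,d,c=cap('wrist');cv2.imwrite('pics/wrist11.png',p[...,::-1])"
```

```text
time_s: 19.9
position: [0.4745, 0.0931, 0.0756]
tcp_rot: [[-0.593, 0.805, 0.001], [0.805, 0.593, 0.0], [-0.0, 0.001, -1.0]]
force: [-0.5, 0.5, -0.3]
opening: 0.4
t 19.9 pos [0.4745 0.0931 0.0756] rad 0.0797 theta~ -0.135 yaw 36.4 F [-0.5  0.5 -0.3] Ft 0.1 Fr 0.7 open 0.4 tinz 0.1876 1689
```

View pics/wrist11.png

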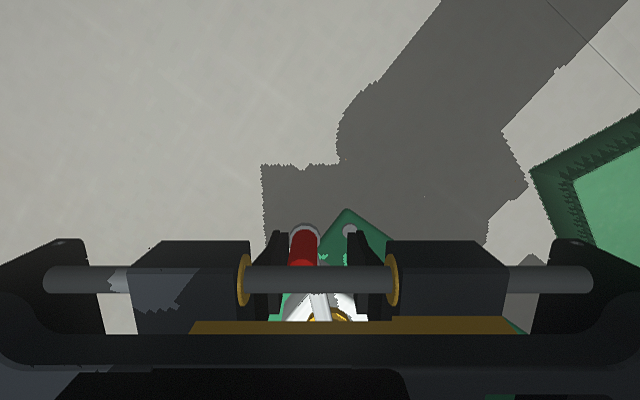

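The contact force is zero. The post at (305,248) is still nearer the left pad, so I'll centre by another 5 mm and then lift straight up.

```bash
python3 -m handwheel '[{"hand":-0.2,"dx":-0.2,"dy":-0.15,"dz":0,"wx":0,"wy":0,"wz":0},{"hand":-0.2,"dx":-0.2,"dy":-0.15,"dz":0,"wx":0,"wy":0,"wz":0},{"hand":-0.2,"dx":0,"dy":0,"dz":0,"wx":0,"wy":0,"wz":0},{"hand":-0.2,"dx":0,"dy":0,"dz":1,"wx":0,"wy":0,"wz":0},{"hand":-0.2,"dx":0,"dy":0,"dz":2,"wx":0,"wy":0,"wz":0},{"hand":-0.2,"dx":0,"dy":0,"dz":3,"wx":0,"wy":0,"wz":0},{"hand":-0.2,"dx":0,"dy":0,"dz":3,"wx":0,"wy":0,"wz":0},{"hand":-0.2,"dx":0,"dy":0,"dz":3,"wx":0,"wy":0,"wz":0},{"hand":-0.2,"dx":-1,"dy":2,"dz":2,"wx":0,"wy":0,"wz":0},{"hand":-0.2,"dx":-2,"dy":3,"dz":0,"wx":0,"wy":0,"wz":0}]'
python3 -m handwheel '[{"hand":-0.2,"dx":-1,"dy":4,"dz":0,"wx":0,"wy":0,"wz":0.1},{"hand":-0.2,"dx":-1,"dy":4,"dz":0,"wx":0,"wy":0,"wz":0.1},{"hand":-0.2,"dx":0,"dy":4,"dz":0,"wx":0,"wy":0,"wz":0},{"hand":-0.2,"dx":0,"dy":4,"dz":0,"wx":0,"wy":0,"wz":0},{"hand":-0.2,"dx":0,"dy":4,"dz":0,"wx":0,"wy":0,"wz":0},{"hand":-0.2,"dx":0,"dy":0,"dz":0,"wx":0,"wy":0,"wz":0},{"hand":-0.2,"dx":0,"dy":0,"dz":0,"wx":0,"wy":0,"wz":0}]'
python3 - <<'E'
from h import *
rep()
res=[]
for n in ['top','scene']:
    p,d,c=cap(n); cv2.imwrite(f'pics/{n}12.png',p[...,::-1]); np.savez(n+'12.npz',p=p,d=d,**{k:np.array(v) for k,v in c.items()})
for f in ['top0','top12','scene0','scene12']:
    z=np.load(f+'.npz'); p,d=z['p'],z['d']; c={k:z[k] for k in ['fx','fy','cx','cy','rvec','tvec']};W=cloud(d,c)
    hsv=cv2.cvtColor(p,cv2.COLOR_RGB2HSV)
    near=(abs(W[...,0]-.5)<.1)&(abs(W[...,1]-.05)<.1)&(d>0)
    red=((hsv[...,0]<8)|(hsv[...,0]>172))&(hsv[...,1]>130)&(hsv[...,2]>70)&near
    print(f,red.sum(),W[red].mean(0).round(4),np.argwhere(red)[:,::-1].mean(0).round(2))
a=cv2.imread('pics/top12.png')[95:220,230:350];b=cv2.imread('pics/scene12.png')[120:245,260:420]
cv2.imwrite('pics/final.png',np.hstack([cv2.resize(a,None,fx=2.8,fy=2.8,interpolation=2),cv2.resize(b,None,fx=2.8,fy=2.8,interpolation=2)]))
E
```

```text
time_s: 21.0
position: [0.444, 0.1397, 0.2194]
tcp_rot: [[-0.591, 0.807, 0.01], [0.807, 0.591, 0.0], [-0.006, 0.009, -1.0]]
force: [1.0, 0.5, -0.6]
opening: 0.4
time_s: 21.7
position: [0.4195, 0.3403, 0.2159]
tcp_rot: [[-0.743, 0.669, 0.0], [0.669, 0.743, -0.001], [-0.0, -0.0, -1.0]]
force: [-0.2, -1.4, -0.5]
opening: 0.4
t 21.7 pos [0.4195 0.3403 0.2159] rad 0.3249 theta~ -0.53 yaw 48.0 F [-0.2 -1.4 -0.5] Ft 0.6 Fr -1.2 open 0.4 tinz 0.1875 1692
top0 15 [0.4671 0.0878 0.0991] [287.4  205.07]
top12 15 [0.4719 0.0926 0.0757] [286.47 204.33]
scene0 21 [0.4622 0.0805 0.0928] [304.43 207.14]
scene12 22 [0.4649 0.0824 0.0916] [304.73 206.82]
```

View pics/final.png

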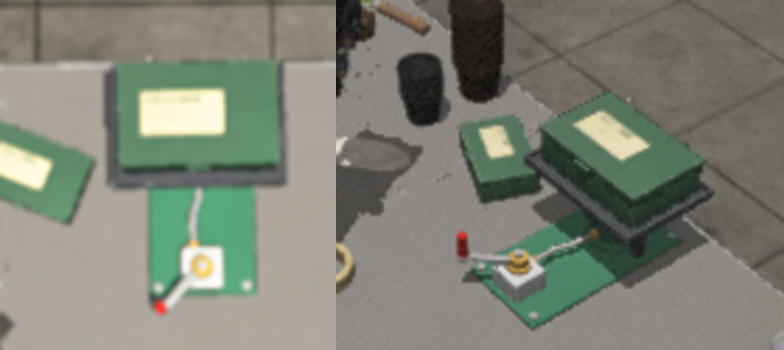

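```bash
python3 -c "from rig import hand_in
print(hand_in())"
```

```text
the job is handed in; nothing more can be done
None
```

The tin is down and the valve is pressed shut. I handed the job in at about 22 s, with the arm clear of everything.

- **Opening:** I set the open fingers loosely round the red post without gripping it. I nudged it anticlockwise in 0.04 rad steps until the deck just began to sink.
- **Lowering:** The deck came down at roughly 0.7–1.6 cm/s. When it slowed to 0.7 cm/s I opened the valve by one more 0.04 rad step. It stopped about 89 mm below its start height and stayed there in every later reading.
- **Closing:** I turned the lever back and pressed it onto its seat. The three last readings were 10.9, 9.6 and 10.4 N in the turning direction. With sideways friction the total was about 12–13 N, below the 25 N limit.
- **Last checks:** With the arm away, the tin sat level in the deck and its height hadn't changed. The things in the last close-up, including the small tin and the pots, looked undisturbed.
- **Not confirmed:** I couldn't read the final lever angle directly. The pictures put the post about 4–5 mm (roughly 0.05 rad) clockwise of its start, which was itself somewhere between 0 and 0.08. That it was left below -0.025 rests mainly on the press force and the spring of the seat.
- **Other hitches:** My first move was refused because the rows lacked some keys; the arm did not move. My first height measure became biased as the tin sank, so I switched to a better one partway down.

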